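# Swing the strap over a sawn aluminium billet and lock the cam lever

## Robot

A 6-joint arm with a two-finger parallel gripper is mounted at the origin on the work surface. World frame = base frame: x ahead of the robot, y to its left, z up, the work surface at z = 0. Lengths are in m, angles in rad, forces in N, time in s.
With the tool pointing down it reaches from about 0.375 to 0.9 m from the base axis. Payload 3.1 kg.
Tool frame: the origin (TCP) lies midway between the tips of the shut fingers; the grasp point (between the pads) lies 19 mm behind it (robot.grip_depth is the distance from the TCP to the grasp point, in m); z points along the fingers, y is the direction in which the jaws open and shut (so a half turn about z gives the same grasp; the last joint's range is limited). The gripper opens to 87 mm and grips with 3 to 60 N. Pads are 19 mm wide; open, the fingers measure 117 mm over their backs; the gripper's body (75 mm by 190 mm) begins 51 mm behind the grasp point.
Start: joints at [-1.498, 0.527, 1.433, -0, 1.181, -0.178], TCP at [0.155, -0.605, 0.223] pointing down, gripper open.
Joint ranges: [-3.08, 3.08], [-0.75, 2.2], [0.22, 2.44], [-1.43, 4.57], [0, 2.65], [-2.85, 2.85]. Speed limits (rad/s): [2.79, 2.79, 3.14, 3.14, 3.14, 3.14].

## Interface

Orientations are given as a unit quaternion [x, y, z, w].
In Python, from rig import robot gives the robot as it stands.
- The arm moves only by the tool carry_out, never from a script. Its arguments are lists of equal length, an entry for each row: "dr": the turn, a rotation vector about the world's x, y, z in rad, a list of three; "translation": the shift along the world's x, y, z in cm, a list of three; "grip": the opening, from 0 (shut) to 1 (fully open). A call has 1 to 20 rows; each row is the pose to reach, as a shift and turn from the pose commanded when the call began; what a row does not reach only later rows make up. A row lasts 1/12 s, in which the tool goes at most 41.7 mm and 7.16 degrees, less where a joint would pass 70% of its speed; a pose out of reach is approached as far as the arm can. A call with a gripper value outside its range is refused whole. The fingers move at their own pace and stop on an object; "newtons" is the grip in N (left out, the last holds). Time passes only in rows, so rows that repeat a pose let the fingers close. It gives the time, the measured TCP pose, the force and the opening at its end, in the units of the state.
- robot.get_obs(): the state, without advancing time (a new reading comes with each control period).
- robot.camera(name): name is "side" or "top" or "wrist"; returns a dict with "color" (420x560x3 uint8, blue, green, red), "camera_matrix" (3x3 intrinsics, pixels), "T" (4x4, takes a point from camera to world coordinates). Camera axes: x right, y down, z forward; pixel columns grow to the right and rows downward; lengths in m; the calibration is good to about 2 mm. The wrist camera is an equidistant fisheye: a pixel r from the principal point sees the ray r / f radians off the axis. A picture is of the moment at which its call begins. There is no depth.
- robot.hand_in(): hands the job in, once; it reports no verdict.
The state is a dict: "time": time; "q": joint angles; "joint_velocities": joint speeds; "joint_torque": joint torques, N m; "position": TCP position; "tool_rot": TCP orientation; "ft_force": force on the tool from outside, world axes, zero at the start; "moment": the same for the moment, N m; "grip_width": finger opening in m.
Only numpy, scipy, OpenCV 4.12 (cv2) and the standard library are available. Lean on these libraries where they do the work, as an engineer would, in place of code of your own. Each camera call takes 0.05 s, during which the arm holds its last target. There are 200 camera calls.

## Task

Clamp the aluminium billet that lies in the vee of the fixture: push the swung-away steel strap round over the billet with a finger until it comes against its stop, and only then push the raised cam lever fully down so that the strap's pad presses on the billet. Leave the billet lying where it is in its vee, and leave the standing stock and the caliper where they are; finish with the hand clear.

Things in the scene. Friction and masses are not known exactly. Their poses are not given: they have to be found in the camera images.
- fixture: Clamping fixture bolted to the bench: dark steel plate 210 x 110 x 12 mm. Origin at the centre of its underside, on the bench; its x runs along the 210 mm length, z up. A steel vee block (78 x 46 mm, flank tops 50 mm above the bench) stands at x = +50 mm, a round pivot post (28 mm thick) at x = -70 mm, both on y = 0. A 10 mm upright steel pin at x = -35, y = -20 mm, 102 mm high, is the strap's stop. The plate is fixed and does not move.
- strap_pivot (a point): Point on the strap's vertical pivot axis at the height of the strap's top face (106 mm above the bench); fixture x = -70 mm, y = 0.
- strap_end (a point): Middle of the strap's free end, on its top face. The strap is a level steel bar 30 mm wide and 18 mm thick (underside 88 mm, top 106 mm above the bench), reaching 140 mm from the pivot axis; a 20 mm round nut 8 mm high sits on top 120 mm from the axis and a 18 mm black rubber pad shows below it, 4 mm above the billet while the lever is up. Only the steel fork of the cam rises at the pivot end.
- strap (a joint): Angle of the strap about its upright pivot, rad. 0 = against its stop, pointing along fixture +x, straight over the billet; positive = swung away anticlockwise seen from above (at 1.57 it points along fixture +y); range 0 to 1.9. It starts between 1.0 and 1.75. Stiff by friction: it stays where it is left and takes about 2.5 N at 80 mm from the pivot.
- lever_hinge (a point): Level hinge axis of the cam lever, on the strap's pivot axis 118 mm above the bench. It turns with the strap.
- lever_grip (a point): Middle of the lever's black grip, 70 mm from the hinge axis. The grip is 50 mm long, 24 mm wide, 16 mm thick; the lever's outer end is 95 mm from the hinge. The lever points away from the strap's free end (on the other side of the pivot) and slopes upward.
- lever (a joint): Angle of the cam lever, rad. 0 = fully raised, 60 degrees above level; it grows as the lever goes down; 0.95 = fully down against its stop, about 6 degrees above level. It starts between 0 and 0.15. Stays where it is left by friction; takes about 3 N at the grip, a little more at the end as the pad (which goes down 5 mm over the full travel) meets the billet.
- billet: Sawn aluminium round, 50 mm thick and 80 mm long, 0.3 to 0.6 kg, lying loose in the vee, its top 80 mm above the bench. Origin at its centre, its y along its length (along fixture y). Not to be lifted or shifted.
- stub: Bystander: aluminium round standing on end on the bench, 50 mm thick, 100 mm high; origin at the centre of its underside. To be left alone.
- bar: Bystander: thinner aluminium bar standing on end on the bench, 40 mm thick, 200 mm high; origin at the centre of its underside. To be left alone.
- caliper: Bystander: steel vernier caliper lying flat on the bench on the fixture's +y side, 200 mm long along its x, up to 10 mm thick, jaws 60 mm across; origin under the middle of its beam. To be left alone.

How it is judged:
On the way, in this order (a step that is already met when the one before it is completed fails the run):
1. the strap is swung over the billet, against its stop (within 0.08 rad), with the lever still up (value of joint strap below 0.08 rad and value of joint lever below 0.5 rad), for 0.2 s.
2. the cam lever is pushed fully down with the strap over the billet (value of joint lever above 0.87 rad and value of joint strap below 0.08 rad), for 0.2 s.
At the end, for the whole second after the job is handed in: The strap is within 0.08 rad of its stop over the billet, the lever is past 0.87 rad (of 0.95), the strap's pad presses on the billet with more than 2 N, the billet lies still within 10 mm of where it was, and the stub, the bar and the caliper are within 20 mm of where they were and not tipped (all of step 2 and contact force between strap and billet above 2 N and distance of billet from where it was at the start of the episode below 0.01 m and linear speed of billet below 0.02 m/s and distance of each of stub, bar, caliper from where it was at the start of the episode below 0.02 m and angle between each of stub, bar, caliper's own z axis and vertical below 0.1 rad); the robot touches nothing.
It fails at once if the lever is pushed down (past 0.6 rad) before the strap is over the billet (value of joint lever above 0.6 rad and value of joint strap above 0.12 rad).
It fails at once if the billet is lifted or shifted more than 15 mm (distance of billet from where it was at the start of the episode above 0.015 m).
It fails at once if the standing stock or the caliper is shifted or lifted more than 20 mm, or tipped (distance of any of stub, bar, caliper from where it was at the start of the episode above 0.02 m or angle between any of stub, bar, caliper's own z axis and vertical above 0.3 rad).
It also fails if it takes over 48 s, if anything falls off the work surface, if the arm or the gripper's body presses on something with over 40 N, if the wrist force passes 120 N, or if a joint passes its speed limit or range.

## Working session

There is one attempt and no reset: what is moved stays moved. The work goes in short steps, Python scripts to look and compute and a tool call to move; the robot and the scene stay as the last step left them, time stands still between calls to the robot, and variables do not carry over. Pictures are saved under pics/ and viewed, about 8 in all and at most 12, crops included, and the job is handed in when it is done.

Besides the shell and the picture viewer there is one more tool, called after "Emit:" in YAML: its name, and indented under it one key for each argument. carry_out: Moves the arm, as the interface text tells. Its arguments: {"type":"object","properties":{"dr":{"type":"array"},"translation":{"type":"array"},"grip":{"type":"array"},"newtons":{"type":"number"}},"required":["dr","translation","grip"]}

```bash
mkdir -p pics
python3 - <<'E'
from rig import robot
import cv2,numpy as np
for n in ("top","side"):
    c=robot.camera(n); cv2.imwrite(f"pics/{n}0.png",c["color"]); np.savez(f"{n}0.npz",K=c["camera_matrix"],T=c["T"])
    print(n,c["camera_matrix"].round(1).tolist(),c["T"].round(3).tolist())
o=robot.get_obs(); print(o["position"],o["tool_rot"],o["grip_width"],o["time"])
E
```

```text
top [[487.5, 0.0, 277.6], [0.0, 487.5, 213.6], [0.0, 0.0, 1.0]] [[0.001, -0.991, 0.132, 0.477], [-1.0, -0.002, -0.01, 0.105], [0.01, -0.132, -0.991, 1.003], [0.0, 0.0, 0.0, 1.0]]
side [[480.5, 0.0, 286.4], [0.0, 480.5, 210.4], [0.0, 0.0, 1.0]] [[0.897, -0.21, 0.39, 0.273], [-0.443, -0.418, 0.793, -0.51], [-0.004, -0.884, -0.468, 0.51], [0.0, 0.0, 0.0, 1.0]]
[ 0.15510182 -0.60476326  0.22168052] [ 9.92146300e-01  1.25078982e-01  5.35350184e-05 -9.82746087e-04] 0.08699179973517972 0.1
```

View pics/top0.png

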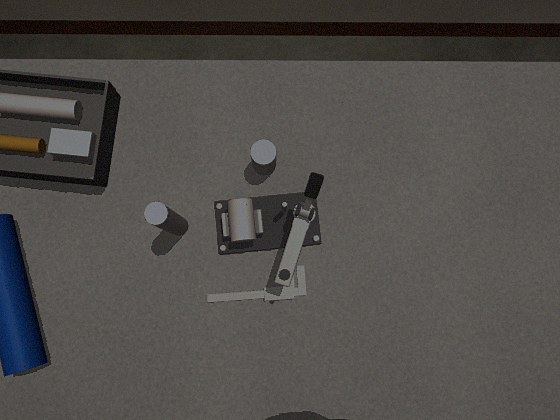

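View pics/side0.png

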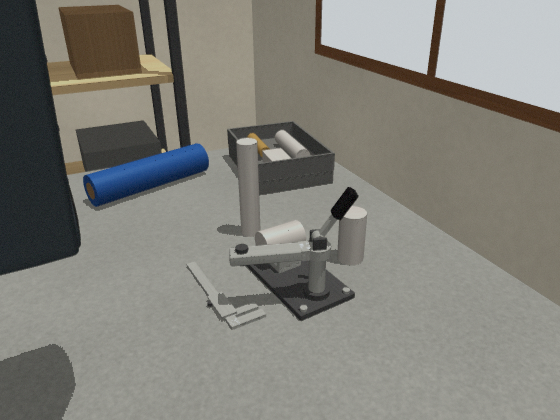

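The top view shows the plate at about (215–321, 193–253), with the vee and billet on its left at (241,219). The pivot is near (304,212) and the strap points down to about (281,287). The lever grip is at (314,186), the stub at (263,150), the bar at (157,213) and the caliper near (260,295). I'll enlarge this area to get accurate pixels.

Run:
```python
import cv2
i=cv2.imread("pics/top0.png")[135:310,140:340]
i=cv2.resize(i,None,fx=4,fy=3.4286*1.0,interpolation=cv2.INTER_CUBIC) if 0 else cv2.resize(i,None,fx=3.4,fy=3.4,interpolation=cv2.INTER_CUBIC)
i=cv2.convertScaleAbs(i,alpha=1.8,beta=10)
for k in range(140,340,20): cv2.putText(i,str(k),(int((k-140)*3.4),10),0,.35,(0,255,255)); cv2.line(i,(int((k-140)*3.4),12),(int((k-140)*3.4),18),(0,255,255))
for k in range(140,310,20): cv2.putText(i,str(k),(0,int((k-135)*3.4)),0,.35,(0,255,255))
cv2.imwrite("pics/crop.png",i)
```

```text
(no output)
```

View pics/crop.png

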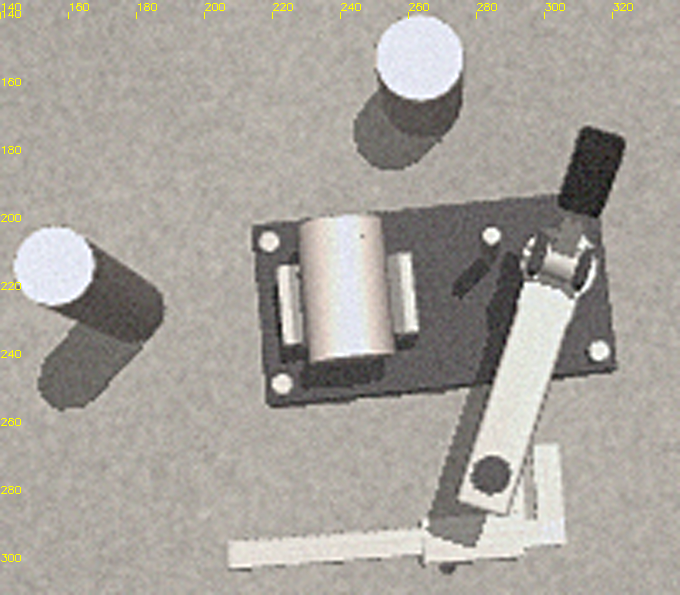

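```bash
cat > h.py <<'E'
import numpy as np
def ray(n,px,z):
    d=np.load(n+"0.npz"); K,T=d["K"],d["T"]
    r=T[:3,:3]@np.linalg.inv(K)@[px[0],px[1],1]; o=T[:3,3]
    return (o+r*(z-o[2])/r[2])
E
python3 - <<'E'
from h import *
P=lambda c,z: ray("top",(c[0]/3.4+140,c[1]/3.4+135),z)[:2]
a,b,c=P((253,225),.012),P((268,407),.012),P((616,368),.012)
ctr=(a+c)/2; x=(b-c)/np.linalg.norm(b-c)
print("corners",a,b,c,np.linalg.norm(a-b),np.linalg.norm(b-c)); 
pin=P((491,236),.102); print("ctr",ctr,"yaw",np.arctan2(x[1],x[0]))
y=np.array([-x[1],x[0]])
F=lambda u,v: ctr+u*x+v*y
print("pivot",F(-.07,0),"px pivot",P((560,257),.118),"pin",F(-.035,-.02),pin)
e=P((484,507),.106);n=P((491,474),.114)
for q in (e,n):
  d=q-F(-.07,0); print("end",q,np.linalg.norm(d),np.arctan2(d@y,d@x))
print("stub",P((420,57),.1),"bar",P((54,266),.2),"billet",F(.05,0),"grip",P((592,172),.178))
print("caliper",P((230,555),.01),P((560,540),.01),P((548,447),.01))
E
```

```text
corners [0.63418183 0.22545824] [0.52442852 0.21454853] [0.54803251 0.00673567] 0.11029420485968724 0.209149073136754
ctr [0.59110717 0.11609695] yaw 1.6838945581282534
pivot [0.59900718 0.04654417] px pivot [0.60029618 0.04683289] pin [0.6149294  0.08357771] [0.61410016 0.08367767]
end [0.46662849 0.08764923] 0.13861364988339311 1.156626151681254
end [0.48411335 0.08407084] 0.12086705675153817 1.1420012621199231
stub [0.71550325 0.12323967] bar [0.58385114 0.29917259] billet [0.58546431 0.16577751] grip [0.63543228 0.03428008]
caliper [0.43737554 0.23569667] [0.44624414 0.04081381] [0.50097506 0.04762466]
```

The plate fit agrees with the pivot and pin pixels to within 2 mm. The pivot is at (0.599, 0.046), fixture yaw is 1.684 and the strap angle is about 1.15. I'll shut the fingers and go above the strap's far side.

Emit:
carry_out:
  dr:
    - [0, 0, 0.6]
    - [0, 0, 1.2]
    - [0, 0, 1.8]
    - [0, 0, 2.58]
    - [0, 0, 2.58]
    - [0, 0, 2.58]
    - [0, 0, 2.58]
    - [0, 0, 2.58]
    - [0, 0, 2.58]
    - [0, 0, 2.58]
    - [0, 0, 2.58]
    - [0, 0, 2.58]
    - [0, 0, 2.58]
    - [0, 0, 2.58]
    - [0, 0, 2.58]
    - [0, 0, 2.58]
    - [0, 0, 2.58]
    - [0, 0, 2.58]
    - [0, 0, 2.58]
    - [0, 0, 2.58]
  translation:
    - [33.8, 63.3, 2]
    - [33.8, 63.3, 2]
    - [33.8, 63.3, 2]
    - [33.8, 63.3, 2]
    - [33.8, 63.3, 2]
    - [33.8, 63.3, 2]
    - [33.8, 63.3, 2]
    - [33.8, 63.3, 2]
    - [33.8, 63.3, 2]
    - [33.8, 63.3, 2]
    - [33.8, 63.3, 2]
    - [33.8, 63.3, 2]
    - [33.8, 63.3, 2]
    - [33.8, 63.3, 2]
    - [33.8, 63.3, 2]
    - [33.8, 63.3, 2]
    - [33.8, 63.3, 2]
    - [33.8, 63.3, 2]
    - [33.8, 63.3, 2]
    - [33.8, 63.3, 2]
  grip: [0, 0, 0, 0, 0, 0, 0, 0, 0, 0, 0, 0, 0, 0, 0, 0, 0, 0, 0, 0]

```text
time: 1.77
position: [0.4932, 0.0291, 0.2421]
tool_rot: [0.19, 0.982, -0.0, -0.0]
ft_force: [-0.4, -0.8, 0.2]
grip_width: 0.0004
```

Emit:
carry_out:
  dr:
    - [0, 0, 0.07]
    - [0, 0, 0.07]
    - [0, 0, 0.07]
    - [0, 0, 0.07]
    - [0, 0, 0.07]
    - [0, 0, 0.07]
  translation:
    - [0, 0, -3]
    - [0, 0, -6]
    - [0, 0, -9]
    - [0, 0, -12]
    - [0, 0, -14.8]
    - [0, 0, -14.8]
  grip: [0, 0, 0, 0, 0, 0]

```text
time: 2.27
position: [0.4893, 0.0281, 0.09]
tool_rot: [0.16, 0.987, 0.0, -0.006]
ft_force: [0.2, -0.3, -0.2]
grip_width: 0.0
```

Run:
```python
from rig import robot
import cv2,numpy as np
c=robot.camera("side"); cv2.imwrite("pics/side1.png",cv2.resize(c["color"][150:340,170:400],None,fx=3,fy=3))
o=robot.get_obs(); print(o["position"],o["tool_rot"],o["ft_force"],o["time"],o["q"])
piv=np.array([.599,.0465])
for a in np.linspace(1.15,-.0,9):
    t=1.684+a; s=np.array([np.cos(t),np.sin(t)]); n=np.array([-s[1],s[0]])
    p=piv+.095*s+.030*n; print(round(a,2),((p-o["position"][:2])*100).round(2),"rz",round(a-1.15,2))
```

```text
[0.49075869 0.02794015 0.09224224] [ 1.59764195e-01  9.87148248e-01  4.11227135e-05 -3.70629428e-03] [-0.17784645  0.37635555  1.28876503] 2.3167 [-1.70911123e-01  5.66067721e-01  1.87366240e+00  7.24676217e-06
  7.09275597e-01 -1.42080719e+00]
1.15 [0.86 1.87] rz 0.0
1.01 [0.97 3.3 ] rz -0.14
0.86 [1.28 4.7 ] rz -0.29
0.72 [1.78 6.04] rz -0.43
0.57 [2.47 7.29] rz -0.57
0.43 [3.34 8.43] rz -0.72
0.29 [4.36 9.43] rz -0.86
0.14 [ 5.51 10.28] rz -1.01
-0.0 [ 6.77 10.96] rz -1.15
```

View pics/side1.png

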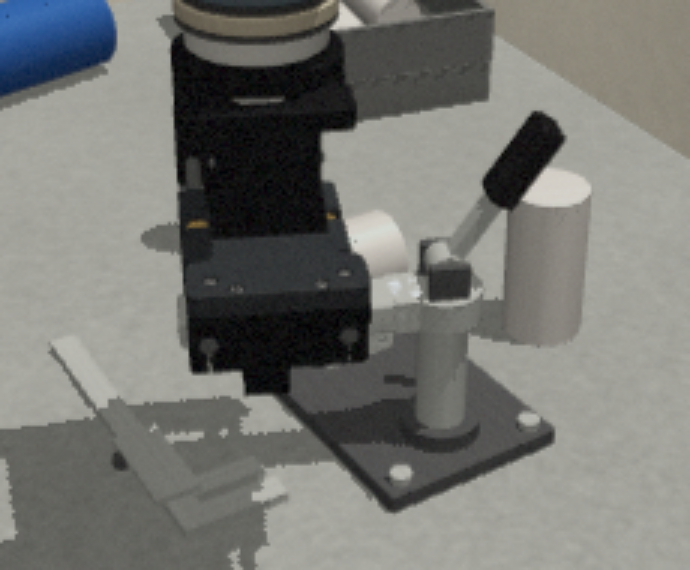

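The finger is down beside the strap (black tip at (265,380) in the crop), level with it and clear of the caliper and plate. The lever is still raised. Next I'll sweep the strap round.

Emit:
carry_out:
  dr:
    - [0, 0, 0]
    - [0, 0, 0]
    - [0, 0, -0.07]
    - [0, 0, -0.14]
    - [0, 0, -0.22]
    - [0, 0, -0.29]
    - [0, 0, -0.36]
    - [0, 0, -0.43]
    - [0, 0, -0.5]
    - [0, 0, -0.57]
    - [0, 0, -0.65]
    - [0, 0, -0.72]
    - [0, 0, -0.79]
    - [0, 0, -0.86]
    - [0, 0, -0.86]
  translation:
    - [0.3, 1, 0]
    - [0.6, 1.9, 0]
    - [0.6, 2.6, 0]
    - [0.7, 3.3, 0]
    - [0.8, 4.0, 0]
    - [1.0, 4.7, 0]
    - [1.3, 5.4, 0]
    - [1.6, 6.0, 0]
    - [1.9, 6.7, 0]
    - [2.2, 7.3, 0]
    - [2.7, 7.9, 0]
    - [3.1, 8.4, 0]
    - [3.6, 8.9, 0]
    - [4.1, 9.4, 0]
    - [4.1, 9.4, 0]
  grip: [0, 0, 0, 0, 0, 0, 0, 0, 0, 0, 0, 0, 0, 0, 0]

```text
time: 3.57
position: [0.5361, 0.1233, 0.0969]
tool_rot: [0.556, 0.831, 0.002, 0.002]
ft_force: [-0.5, 0.6, -0.1]
grip_width: 0.0003
```

Run:
```python
from rig import robot
import cv2,numpy as np
c=robot.camera("top"); cv2.imwrite("pics/top1.png",cv2.convertScaleAbs(cv2.resize(c["color"][135:310,140:340],None,fx=3.4,fy=3.4),alpha=1.8,beta=10))
o=robot.get_obs(); print(o["position"],o["tool_rot"],o["ft_force"],o["time"])
```

```text
[0.53565189 0.12289419 0.09655201] [0.55545156 0.8315459  0.00136768 0.001763  ] [0.49654417 0.21241261 0.57697706] 3.6167
```

View pics/top1.png

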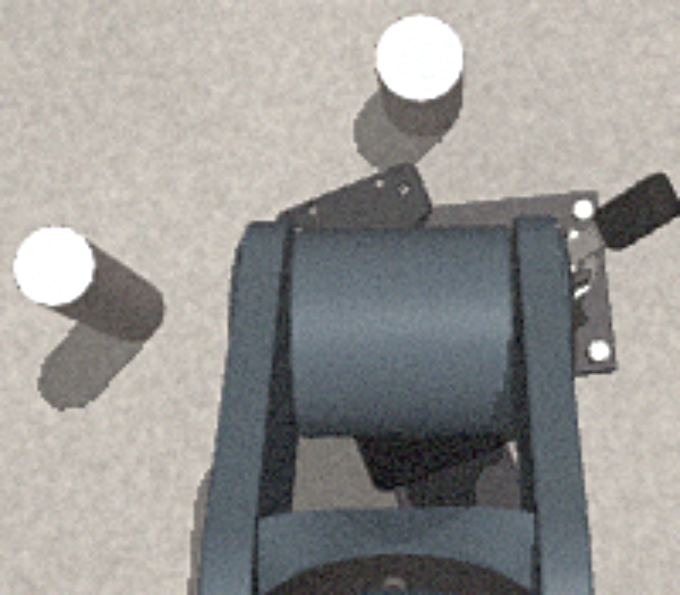

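The strap followed the finger. The lever grip now shows at (638,210), about 0.35 rad from the end, and the lever is still up with stub and bar in place. I'll go on to the stop.

Emit:
carry_out:
  dr:
    - [0, 0, -0.07]
    - [0, 0, -0.14]
    - [0, 0, -0.21]
    - [0, 0, -0.27]
    - [0, 0, -0.29]
    - [0, 0, -0.29]
    - [0, 0, -0.29]
    - [0, 0, -0.29]
  translation:
    - [0.6, 0.4, 0]
    - [1.2, 0.8, 0]
    - [1.7, 1.2, 0]
    - [2.2, 1.5, 0]
    - [2.5, 1.6, 0]
    - [2.8, 1.6, 0]
    - [3.1, 1.6, 0]
    - [3.1, 1.6, 0]
  grip: [0, 0, 0, 0, 0, 0, 0, 0]

```text
time: 4.28
position: [0.5654, 0.1378, 0.0948]
tool_rot: [0.67, 0.742, 0.0, 0.0]
ft_force: [-0.7, 1.7, -0.3]
grip_width: 0.0003
```

Little force yet, so the stop has probably not been reached. I'll press on in small steps.

Emit:
carry_out:
  dr:
    - [0, 0, 0]
    - [0, 0, 0]
    - [0, 0, 0]
    - [0, 0, 0]
  translation:
    - [0.3, 0, 0]
    - [0.5, 0, 0]
    - [0.5, 0, 0]
    - [0.5, 0, 0]
  grip: [0, 0, 0, 0]

```text
time: 4.62
position: [0.5663, 0.1375, 0.0942]
tool_rot: [0.671, 0.742, -0.003, -0.003]
ft_force: [-7.9, 0.7, 4.1]
grip_width: 0.0006
```

Run:
```python
from rig import robot
import cv2,numpy as np
o=robot.get_obs(); print(o["position"],o["ft_force"],o["moment"],o["time"])
c=robot.camera("side"); cv2.imwrite("pics/side2.png",cv2.resize(c["color"][150:340,170:400],None,fx=3,fy=3))
```

```text
[0.56630914 0.13747661 0.09415156] [-7.92686911  0.66262051  4.1382268 ] [0.09850567 1.15418077 0.05786242] 4.6167
```

View pics/side2.png

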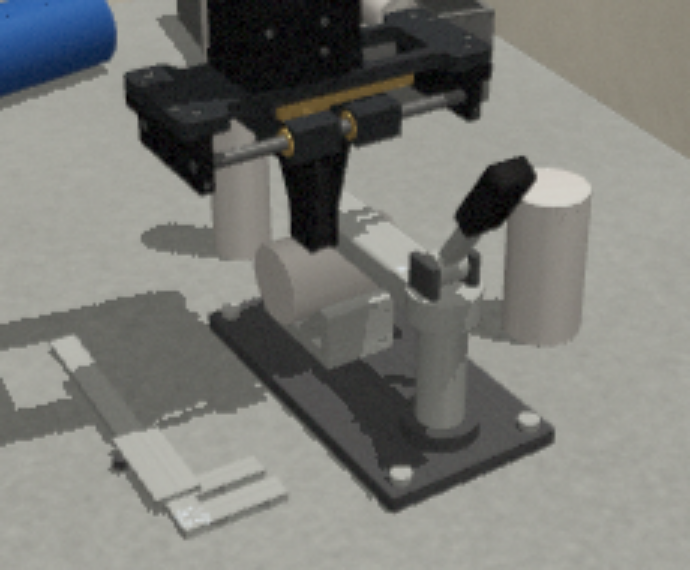

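The force rose to 8 N with no further motion, so the strap is against its stop over the billet. The picture agrees, with the strap running up-left from the pivot (440,280) and the lever still raised. Now I'll back off and move to the inner side of the lever.

Emit:
carry_out:
  dr:
    - [0, 0, 0]
    - [0, 0, 0]
    - [0, 0, 0]
    - [0, 0, 0]
    - [0, 0, 0]
    - [0, 0, 0]
    - [0, 0, 0]
    - [0, 0, 0]
    - [0, 0, 0]
    - [0, 0, 0]
    - [0, 0, 0]
    - [0, 0, 0]
    - [0, 0, 0]
  translation:
    - [-1, 0, 0]
    - [-2, 0, 0]
    - [-2, 0, 3.5]
    - [-2, 0, 7]
    - [-2, 0, 10.5]
    - [-2, 0, 14]
    - [0, -3, 14]
    - [1.5, -6, 14]
    - [3, -9, 14]
    - [3, -10, 14]
    - [3, -10, 12]
    - [3, -10, 10.1]
    - [3, -10, 10.1]
  grip: [0, 0, 0, 0, 0, 0, 0, 0, 0, 0, 0, 0, 0]

```text
time: 5.75
position: [0.5979, 0.0371, 0.1922]
tool_rot: [0.671, 0.741, -0.002, -0.003]
ft_force: [0.0, -0.9, -1.1]
grip_width: 0.0005
```

Run:
```python
from rig import robot
import cv2,numpy as np
o=robot.get_obs(); print(o["position"],o["tool_rot"],o["ft_force"],o["time"])
c=robot.camera("side"); cv2.imwrite("pics/side3.png",cv2.resize(c["color"][150:340,170:400],None,fx=3,fy=3))
```

```text
[0.59787302 0.037103   0.19219507] [ 0.67118509  0.7412829  -0.00189362 -0.00257952] [ 0.01544142 -0.94471264 -1.07017693] 5.75
```

View pics/side3.png

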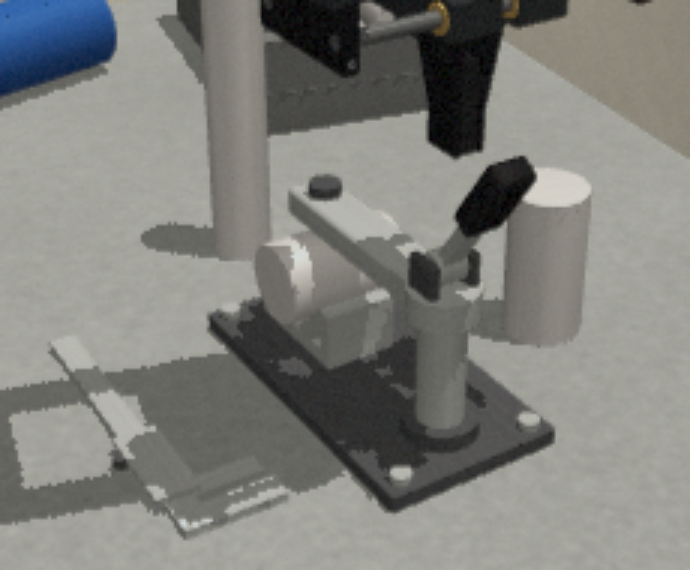

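The strap lies over the billet, with the nut at (325,187), and the finger is above the pivot on the inner side of the raised lever. I'll push the lever along its arc.

Emit:
carry_out:
  dr:
    - [0, 0, 0]
    - [0, 0, 0]
    - [0, 0, 0]
    - [0, 0, 0]
    - [0, 0, 0]
    - [0, 0, 0]
    - [0, 0, 0]
    - [0, 0, 0]
    - [0, 0, 0]
    - [0, 0, 0]
    - [0, 0, 0]
    - [0, 0, 0]
    - [0, 0, 0]
  translation:
    - [0.1, -0.6, -0.4]
    - [0.1, -1.2, -0.8]
    - [0.2, -1.8, -1.1]
    - [0.3, -2.4, -1.4]
    - [0.3, -2.9, -1.9]
    - [0.4, -3.4, -2.3]
    - [0.4, -3.8, -2.8]
    - [0.5, -4.3, -3.3]
    - [0.5, -4.6, -3.8]
    - [0.6, -4.9, -4.4]
    - [0.6, -5.2, -5.0]
    - [0.6, -5.4, -5.6]
    - [0.6, -5.4, -5.6]
  grip: [0, 0, 0, 0, 0, 0, 0, 0, 0, 0, 0, 0, 0]

```text
time: 6.88
position: [0.6061, -0.017, 0.1383]
tool_rot: [0.671, 0.741, -0.0, -0.0]
ft_force: [-0.1, -0.2, 0.5]
grip_width: 0.0005
```

Emit:
carry_out:
  dr:
    - [0, 0, 0]
    - [0, 0, 0]
    - [0, 0, 0]
    - [0, 0, 0]
    - [0, 0, 0]
  translation:
    - [0, -0.1, -0.4]
    - [0, -0.1, -0.7]
    - [0, -0.1, -1.0]
    - [0, -0.1, -1.2]
    - [0, -0.1, -1.2]
  grip: [0, 0, 0, 0, 0]

```text
time: 7.3
position: [0.6066, -0.0181, 0.1327]
tool_rot: [0.67, 0.742, -0.0, 0.002]
ft_force: [-8.1, -0.3, 27.6]
grip_width: 0.0001
```

Run:
```python
from rig import robot
import cv2,numpy as np
o=robot.get_obs(); print(o["position"],o["tool_rot"],o["ft_force"],o["time"])
c=robot.camera("side"); cv2.imwrite("pics/side4.png",cv2.resize(c["color"][150:340,170:400],None,fx=3,fy=3))
```

```text
[ 0.60659197 -0.01805911  0.13266292] [ 6.70430718e-01  7.41970288e-01 -1.39235098e-04  1.65048295e-03] [-8.12280532 -0.25973977 27.59677881] 7.3
```

View pics/side4.png

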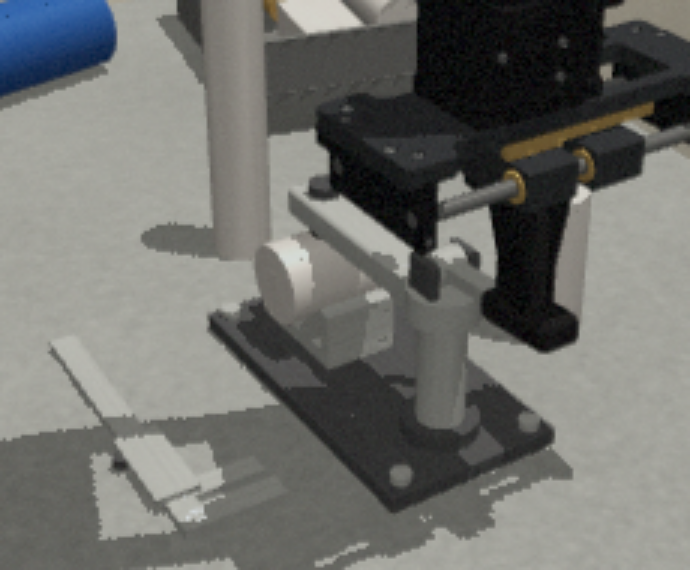

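The lever is fully down. The tip height of 0.1327 matches the 0.133 predicted for the stop, with 28 N on it. I'll lift straight off, move clear and check the strap from above, since there was some side force.

Emit:
carry_out:
  dr:
    - [0, 0, 0]
    - [0, 0, 0]
    - [0, 0, 0]
    - [0, 0, 0]
    - [0, 0, 0]
    - [0, 0, 0]
    - [0, 0, 0]
    - [0, 0, 0]
    - [0, 0, 0]
    - [0, 0, 0]
    - [0, 0, 0]
    - [0, 0, 0]
    - [0, 0, 0]
    - [0, 0, 0]
    - [0, 0, 0]
    - [0, 0, 0]
  translation:
    - [0, 0, 1]
    - [0, 0, 3]
    - [0, 0, 6]
    - [0, 0, 10]
    - [0, 0, 13]
    - [-2, -4, 13]
    - [-4, -8, 13]
    - [-6, -12, 13]
    - [-8, -16, 13]
    - [-10, -20, 13]
    - [-12, -24, 13]
    - [-14, -27, 13]
    - [-16, -30, 13]
    - [-18, -33, 13]
    - [-18, -33, 13]
    - [-18, -33, 13]
  grip: [0, 0, 0, 0, 0, 0, 0, 0, 0, 0, 0, 0, 0, 0, 0, 0]

```text
time: 8.68
position: [0.4245, -0.3492, 0.2569]
tool_rot: [0.673, 0.74, 0.0, -0.001]
ft_force: [0.1, 0.7, -0.4]
grip_width: 0.0006
```

Run:
```python
from rig import robot
import cv2,numpy as np
o=robot.get_obs(); print(o["position"],o["ft_force"],o["time"])
c=robot.camera("top")["color"]; s=robot.camera("side")["color"]
a=cv2.convertScaleAbs(cv2.resize(c[135:310,140:340],None,fx=3.4,fy=3.4,interpolation=cv2.INTER_CUBIC),alpha=1.8,beta=10)
cv2.imwrite("pics/top5.png",a); cv2.imwrite("pics/side5.png",cv2.resize(s[150:340,170:400],None,fx=3,fy=3))
```

```text
[ 0.42446623 -0.34916757  0.25691377] [ 0.09347484  0.7481498  -0.41369554] 8.6833
```

View pics/top5.png

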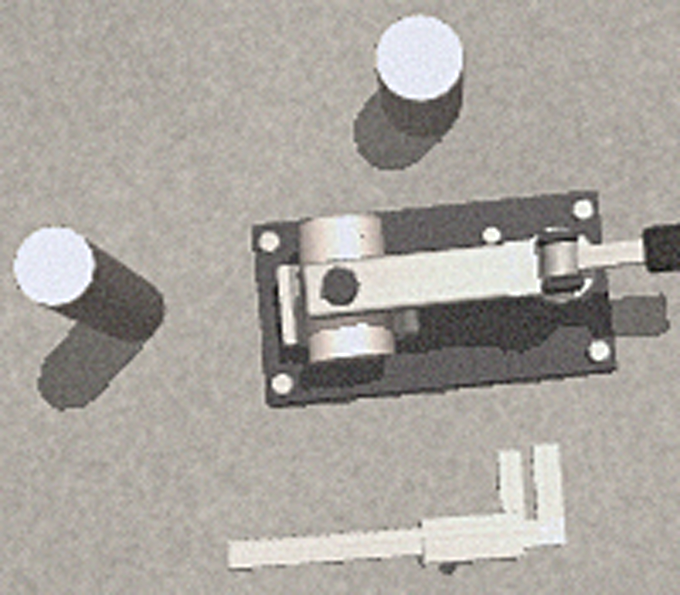

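View pics/side5.png

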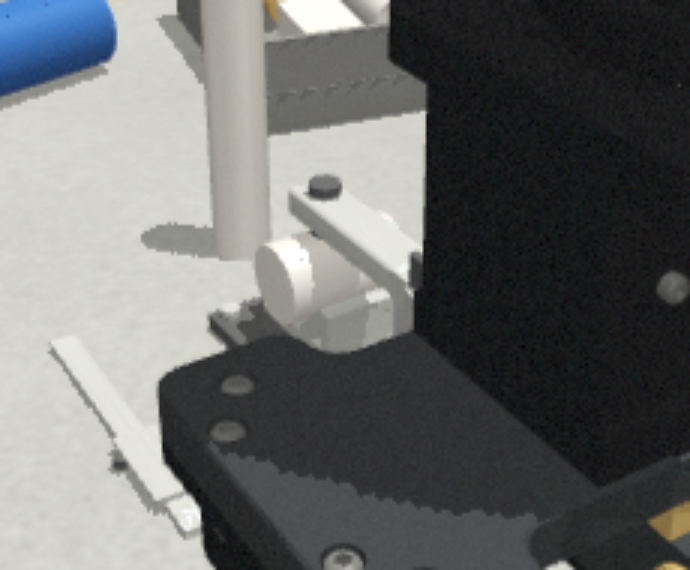

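Seen from above, the strap lies over the billet with its nut at (340,286), and the lever is extended level to the right with the grip starting at (643,248). Stub, bar and caliper are unmoved. I'll check the strap angle numerically.

Run:
```python
from h import *
P=lambda c,z: ray("top",(c[0]/3.4+140,c[1]/3.4+135),z)[:2]
piv=np.array([.599,.0465])
for c,z in (((340,286),.114),((306,289),.106)):
    d=P(c,z)-piv; print(np.linalg.norm(d), np.arctan2(d[1],d[0])-1.684)
# direction from strap edges (pivot-free): upper edge, lower edge
for a,b in (((303,265),(535,240)),((308,313),(520,297))):
    d=P(a,.106)-P(b,.106); print("edge",np.arctan2(d[1],d[0])-1.684)
d=P((645,249),.131)-piv; print("grip inner",np.linalg.norm(d))
```

```text
0.11988405802178927 0.005804147264601545
0.13887266021511663 -0.0053570990145095365
edge -0.002380772577996515
edge -0.035359352838031155
grip inner 0.04427459714362137
```

The strap is within about 0.01 rad of its stop. I'll move the hand out of the side camera's view for one last check of the lever.

Emit:
carry_out:
  dr:
    - [0, 0, 0]
    - [0, 0, 0]
    - [0, 0, 0]
    - [0, 0, 0]
    - [0, 0, 0]
    - [0, 0, 0]
    - [0, 0, 0]
    - [0, 0, 0]
    - [0, 0, 0]
    - [0, 0, 0]
    - [0, 0, 0]
    - [0, 0, 0]
  translation:
    - [-3, -3, 0]
    - [-6, -6, 0]
    - [-9, -9, 0]
    - [-12, -12, 0]
    - [-15, -15, 0]
    - [-18, -17, 0]
    - [-21, -20, 0]
    - [-24, -23, 0]
    - [-26, -25, 0]
    - [-26, -25, 0]
    - [-26, -25, 0]
    - [-26, -25, 0]
  grip: [0, 0, 0, 0, 0, 0, 0, 0, 0, 0, 0, 0]

```text
time: 9.78
position: [0.168, -0.5958, 0.257]
tool_rot: [0.67, 0.742, 0.001, -0.001]
ft_force: [0.2, 1.3, 0.8]
grip_width: 0.0002
```

Run:
```python
from rig import robot
import cv2,numpy as np
from h import *
s=robot.camera("side")["color"]
d=np.load("side0.npz"); Ti=np.linalg.inv(d["T"]); a=cv2.resize(s[150:340,170:400],None,fx=3,fy=3)
l=np.array([.113,-.9936])
for v,col in ((.95,(0,255,0)),(.80,(0,0,255))):
    th=np.radians(60)-v; q=np.array([*(np.array([.599,.0465])+l*.095*np.cos(th)),.118+.095*np.sin(th),1])
    p=d["K"]@(Ti@q)[:3]; p=(p[:2]/p[2]-[170,150])*3; print(v,p.round(1)); cv2.circle(a,tuple(int(x) for x in p),3,col,-1)
cv2.imwrite("pics/side6.png",a); print(robot.get_obs()["position"],robot.get_obs()["ft_force"])
```

```text
0.95 [559.8 338.2]
0.8 [558.3 310.7]
[ 0.16829194 -0.59556297  0.25719625] [-0.58689524  1.62449097  0.05122567]
```

View pics/side6.png

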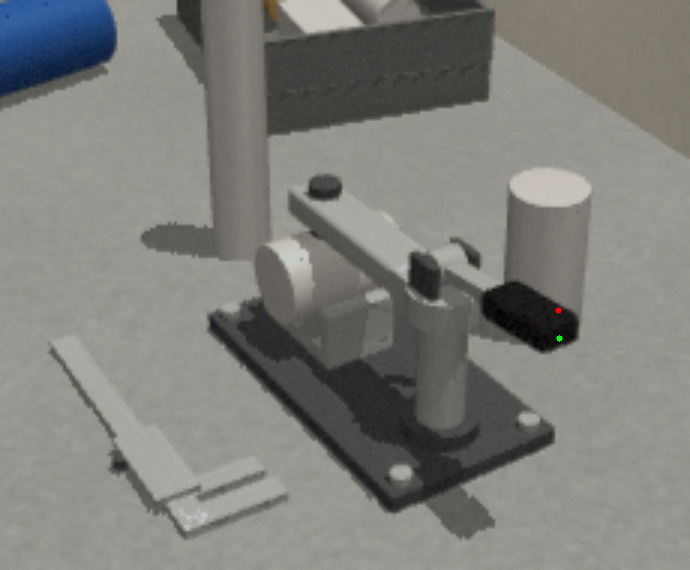

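The grip's end-face centre, about (561,333), sits by the fully-down mark. Its bottom corner at (543,350) is the same as while it was being pressed, so the lever did not spring back. Handing in.

```bash
python3 -c "
from rig import robot
print(robot.hand_in())"
```

```text
the job is handed in; nothing more can be done
None
```

I clamped the billet and handed the job in at about 10 s of robot time; no verdict comes back. I pushed the strap round with the shut fingers until the force rose to 8 N with no more motion, with the lever still up. Then I pushed the lever down along its arc until it reached its stop at about 28 N.

**Strap:** the last pictures put it within about 0.01 rad of its stop. One hand-picked strap edge disagreed, reading -0.035 rad, still inside the limit.

**Lever:** I estimate 0.92–0.95 rad, with no spring-back after release. While pressing it, I saw about 8 N of side force on the tool, but the strap did not move.

**Other objects:** the billet, stub, bar and caliper look unmoved, and the hand is clear. I compared their positions by eye, not by measurement.

**Not checked:** I could not measure the pad force on the billet. I infer it from the lever being fully down.

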